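Lock a lamp-stem jam nut at the electrical shop counter

ROBOT

A 7-joint arm with a two-finger parallel gripper is mounted at the origin on the work surface. World frame = base frame: x ahead of the robot, y to its left, z up, the work surface at z = 0. Lengths are in m, angles in rad, forces in N, time in s.
With the tool pointing down it reaches from about 0.4 to 0.85 m from the base axis. Payload 10.4 kg.
Tool frame: the origin (TCP) lies at the very end of the fingers, on their centre line; the grasp point (between the pads) lies r.pinch_z behind it (r.pinch_z is the distance from the TCP to the grasp point, in m); z points along the fingers, x is the direction in which the jaws open and shut, and the axes are right-handed (so a half turn about z gives the same grasp; the last joint's range is limited). The gripper opens to 87 mm and grips with 3 to 60 N. Pads are 19 mm wide; open, the fingers measure 117 mm over their backs; the gripper's body (75 mm by 190 mm) begins 51 mm behind the grasp point.
Start: joints at [1.16, 0.332, -0.065, 1.46, 0.022, 1.35, -0.088], TCP at [0.236, -0.579, 0.223] pointing down, gripper open.
Joint ranges: [-2.6, 2.6], [-0.5, 2.12], [-1.47, 1.34], [0.16, 2.42], [-1.27, 4.41], [0.06, 2.06], [-2.6, 2.6]. Speed limits (rad/s): [2.22, 2.22, 2.79, 2.79, 3.14, 3.14, 3.14].

INTERFACE

Orientations are given as a unit quaternion [x, y, z, w].
In Python, from bench import r gives the robot as it stands.
- The arm moves only by the tool carry_out, never from a script. Its argument "increments" is text: rows parted by semicolons, each of 7 numbers parted by spaces: the turn, a rotation vector about the tool's x, y, z in degrees, then the shift along the tool's x, y, z in m, then the finger opening in m, from 0 to 0.087. A call has exactly 5 rows; each row is the pose to reach, as a shift and turn from the pose measured when the call began, along the tool's axes at that moment; what a row does not reach only later rows make up. A row lasts 1/8 s, in which the tool goes at most 62.5 mm and 10.7 degrees, less where a joint would pass 70% of its speed; a pose out of reach is approached as far as the arm can. A call with a gripper value outside its range is refused whole. The fingers move at their own pace and stop on an object; "squeeze" is the grip in N (left out, the last holds). Time passes only in rows, so rows that repeat a pose let the fingers close, or fill a call up. It gives the time, the measured TCP pose, the force and the opening at its end, in the units of the state.
- r.read_state(): the state, without advancing time (a new reading comes with each control period).
- r.camera(name): name is "scene" or "top" or "wrist"; returns (picture, depth): 400x640x3 uint8, blue, green, red; 400x640 float32, m along the optical axis (not along the pixel's ray), 0 where there is no reading.
- r.camera_model(name): a dict with "K" (3x3 intrinsics, pixels), "k1" (the pictures are not rectified: a ray, as slopes to the right and down, at radius r is drawn at 1 + k1 r^2 times it, then the intrinsics apply), "extrinsics" (4x4, takes a point from camera to world coordinates). Camera axes: x right, y down, z forward; pixel columns grow to the right and rows downward; lengths in m; the calibration is good to about 2 mm. A picture is of the moment at which its call begins: read the wrist's pose just before it. camera_model takes no time and is no camera call; for the wrist camera it gives the pose at the moment of the call.
- r.close_job(): hands the job in, once; it reports no verdict.
The state is a dict: "time": time; "joint_positions": joint angles; "joint_vel": joint speeds; "joint_torque": joint torques, N m; "ee_pos": TCP position; "eef_rot": TCP orientation; "ft_force": force on the tool from outside, world axes, zero at the start; "torque": the same for the moment, N m; "width": finger opening in m.
Only numpy, scipy, OpenCV 4.12 (cv2) and the standard library are available. Lean on these libraries where they do the work, as an engineer would, in place of code of your own. Each camera call takes 0.05 s, during which the arm holds its last target.

TASK

Lay the green-handled wide-jaw spanner flat over the long brass lower nut on the grey stand, its handle between the two upright pins, and let go of it. Then turn the blue wing-shaped jam nut clockwise (seen from above), about a quarter turn, until it comes up tight, so that the spanner keeps the lower nut from going round with it; leave the spanner in place.

Things in the scene. Friction and masses are not known exactly. Their poses are not given: they have to be found in the camera images.
- spanner: Loose spanner lying flat, green handle (the orange one's jaw is too narrow). Origin: jaw centre, underside; x out of the open jaw end, handle to -x, z up. Jaw gap 44 mm in y; prongs 16 mm wide, 14 thick, x -42 to 36 mm. Handle 20 mm wide, 16 thick, x -68 to -192; grip it at x = -95 mm, near its centre of mass. 0.22 kg.
- stand: Fixed grey stand. Origin: counter level, on the nuts' vertical axis. Base 12 mm high, x +-55, y -55 to 190 mm. Round pedestal 92 mm wide under the nuts and a block at y = 165 mm, tops at z = 40, carry the spanner; on the block two pins at x = +-31 mm, 12 thick, 76 mm high, stop its handle. Seated spanner: origin over the stand's, underside at z = 40, handle along +y.
- lug_nut (a joint): Lower nut: brass bar 30 x 60 mm, z 40 to 54 mm above the counter, on the stand's axis. Rad, clockwise from above; 0 (start) = long side along the stand's y. Turns freely (0.06 N m), so the jam nut drags it along until the seated spanner holds it, after up to about 0.4 rad of play.
- jam_nut (a joint): Blue jam nut on the lower nut: hub 26 mm wide, z 55 to 62; upright wing 40 mm long, 12 thick, z 62 to 92 mm above the counter, on the stand's axis. Rad, clockwise from above relative to the lower nut; 0 = wing along its long side. Starts at 0 to 0.25, hard stop (tight) at 1.15. Needs 0.25 N m; stays where left.
Mind the look-alikes: they are no part of the job. What is shaped like the spanner but brown or turquoise is not meant.

How it is judged:
By the outcome, as a careful person would: the job done as asked, in the order asked, and still so for the second after the job is handed in, with the robot touching nothing.
It also fails if it takes over 54 s, if anything falls off the work surface, if the arm or the gripper's body presses on something with over 40 N, if the wrist force passes 120 N, or if a joint passes its speed limit or range.

## Working session

There is one attempt and no reset: what is moved stays moved. The work goes in short steps, Python scripts to look and compute and a tool call to move; the robot and the scene stay as the last step left them, time stands still between calls to the robot, and variables do not carry over. Pictures are saved under pics/ and viewed, and the job is handed in when it is done.

Besides the shell and the picture viewer there is one more tool, called after "Emit:" as name(argument=value, ...), one argument or row to a line, values as JSON. carry_out: Moves the arm, as the interface text tells. Its arguments: {"type":"object","properties":{"increments":{"type":"string"},"squeeze":{"type":"number"}},"required":["increments"]}

```bash
ls; mkdir -p pics
python3 - <<'E'
from bench import r
import cv2,numpy as np
print(r.read_state()); print(r.pinch_z)
for n in ("scene","top"):
    p,d=r.camera(n); cv2.imwrite(f"pics/{n}0.png",p); np.save(f"pics/{n}0.npy",d); m=r.camera_model(n); print(n,m)
E
```

```text
pics
{'time': 0.0, 'joint_positions': array([ 1.16040783,  0.33287411, -0.06467568,  1.46095098,  0.02159717,
        1.34991454, -0.08849692]), 'joint_vel': array([ 6.15718134e-04,  8.52087247e-04,  7.55802006e-04,  3.98805255e-04,
       -3.24916617e-05,  4.87980185e-04,  9.24635966e-04]), 'joint_torque': array([-1.41208998e-04, -6.23251605e+01,  2.43468879e-02, -3.89882863e+01,
       -6.13760110e-02,  3.98731674e-02,  2.01429139e-04]), 'ee_pos': array([ 0.23616947, -0.57823186,  0.22174788]), 'eef_rot': array([ 8.30102985e-01, -5.57609637e-01, -6.22302480e-04, -3.73685768e-04]), 'ft_force': array([ 0.15556911,  0.77102829, -0.01179256]), 'torque': array([-0.0087029 , -0.00740403,  0.00595238]), 'width': 0.08676357213945828}
0.0187
scene {'K': array([[381.55744027,   0.        , 318.48675465],
       [  0.        , 381.55744027, 205.72072269],
       [  0.        ,   0.        ,   1.        ]]), 'k1': 0.013080150318139775, 'extrinsics': array([[ 0.83366711,  0.43370882, -0.34190029,  0.74537265],
       [ 0.55219188, -0.64437962,  0.52901704, -0.42482228],
       [ 0.00912577, -0.62981867, -0.77668858,  0.66872741],
       [ 0.        ,  0.        ,  0.        ,  1.        ]])}
top {'K': array([[362.61326662,   0.        , 315.91275548],
       [  0.        , 362.61326662, 208.36079365],
       [  0.        ,   0.        ,   1.        ]]), 'k1': 0.010378611858305305, 'extrinsics': array([[-2.89954176e-02, -9.94624729e-01,  9.94027865e-02,
         3.73495313e-01],
       [-9.99574883e-01,  2.91552683e-02,  1.55524956e-04,
        -1.90842795e-02],
       [-3.05280387e-03, -9.93560192e-02, -9.95047266e-01,
         8.53505230e-01],
       [ 0.00000000e+00,  0.00000000e+00,  0.00000000e+00,
         1.00000000e+00]])}
```

View pics/scene0.png

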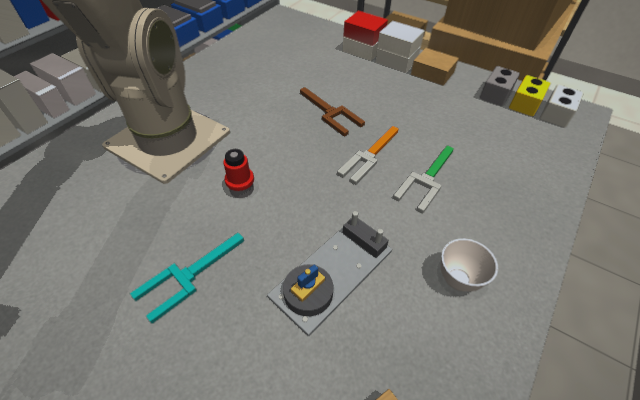

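View pics/top0.png

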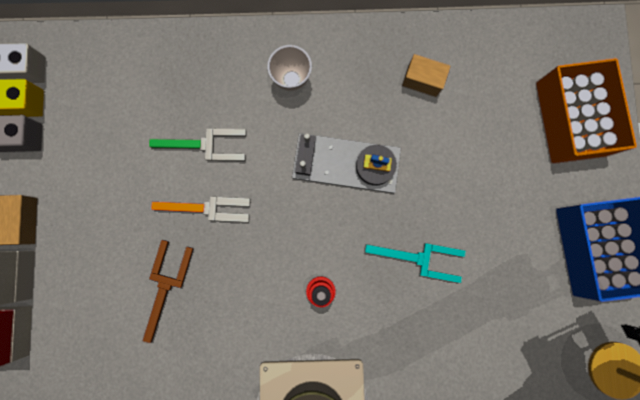

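The top view shows the green-handled spanner (handle 150–200,144; white prongs to 245,130/158), the orange one (150–250,208), the brown one (148–190,240–340), and the turquoise one (365–465,250–280). The green one fits. The stand's nuts are at (377,164), with the pin block at (305,158). Next I measure and take the enlarged crop.

```bash
cat > h.py <<'E'
import cv2,numpy as np
from scipy.spatial.transform import Rotation as R
def rays(m,uv):
    uv=np.asarray(uv,float).reshape(-1,1,2)
    k=m["k1"]
    n=cv2.undistortPoints(uv,m["K"],np.array([k,0,0,0,0.]))[:,0]
    d=np.c_[n,np.ones(len(n))]@m["extrinsics"][:3,:3].T
    return m["extrinsics"][:3,3],d
def onplane(m,uv,z):
    o,d=rays(m,uv); return o+d*((z-o[2])/d[:,2])[:,None]
def proj(m,P):
    P=np.atleast_2d(P); E=m["extrinsics"]; c=(P-E[:3,3])@E[:3,:3]; n=c[:,:2]/c[:,2:]
    n=n*(1+m["k1"]*(n**2).sum(1,keepdims=True)); return n*m["K"][0,0]+m["K"][:2,2]
def tri(m1,u1,m2,u2):
    o1,d1=rays(m1,u1);o2,d2=rays(m2,u2);d1=d1[0];d2=d2[0]
    s=np.linalg.lstsq(np.c_[d1,-d2],o2-o1,rcond=None)[0]
    a=o1+s[0]*d1;b=o2+s[1]*d2; return (a+b)/2,np.linalg.norm(a-b)
def hsv(p): return cv2.cvtColor(p,cv2.COLOR_BGR2HSV)
def big(mask):
    n,l,s,c=cv2.connectedComponentsWithStats(mask.astype(np.uint8)); 
    i=1+np.argmax(s[1:,4]); return l==i
E
python3 - <<'E'
from bench import r
from h import *
pt=cv2.imread("pics/top0.png");ps=cv2.imread("pics/scene0.png")
mt,ms=r.camera_model("top"),r.camera_model("scene")
a=cv2.resize(pt[115:200,140:260],None,fx=5,fy=5,interpolation=cv2.INTER_CUBIC)
b=cv2.resize(pt[120:205,285:410],None,fx=5,fy=5,interpolation=cv2.INTER_CUBIC)
cv2.imwrite("pics/a1.png",a);cv2.imwrite("pics/b1.png",b)
c=cv2.resize(ps[200:340,260:400],None,fx=4,fy=4,interpolation=cv2.INTER_CUBIC);cv2.imwrite("pics/c1.png",c)
for nm,p,m in(("top",pt,mt),("scene",ps,ms)):
    H=hsv(p)
    g=big((abs(H[...,0].astype(int)-65)<12)&(H[...,1]>130)&(H[...,2]>60))
    ys,xs=np.nonzero(g); print(nm,"green",len(xs),xs.mean(),ys.mean(),cv2.minAreaRect(np.c_[xs,ys].astype(np.float32)))
    print(onplane(m,[[xs.mean(),ys.mean()]],.014))
d=np.load("pics/top0.npy");
for u,v in((377,150),(175,144),(230,132),(380,160),(305,160),(340,160)): 
    z=d[v,u];o,dd=rays(mt,[[u,v]]); dc=1; P=o+dd*z; print(u,v,z,P)
E
```

```text
top green 409 174.01711491442543 143.40586797066015 ((173.99998474121094, 142.99998474121094), (49.99999237060547, 7.999999046325684), -0.0)
[[0.62167151 0.312337   0.014     ]]
scene green 283 439.45583038869256 161.01766784452298 ((439.5724792480469, 160.93618774414062), (8.181583404541016, 35.64291763305664), 37.30394744873047)
[[0.6249937  0.30386381 0.014     ]]
377 150 0.8309803 [[ 0.58498869 -0.1627041   0.03949404]]
175 144 0.85727626 [[0.61940865 0.30899279 0.01657939]]
230 132 0.863902 [[0.64605673 0.18013325 0.01256264]]
380 160 0.7725146 [[ 0.54875103 -0.1583711   0.09463139]]
305 160 0.8281249 [[0.56636563 0.00273187 0.04052913]]
340 160 0.86047506 [[ 0.57148817 -0.07941669  0.00851682]]
```

View pics/a1.png

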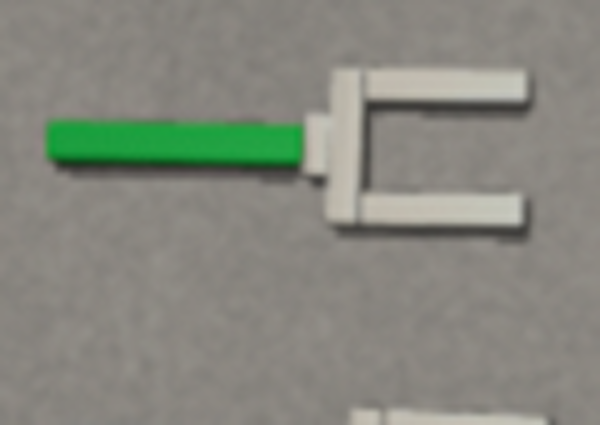

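View pics/b1.png

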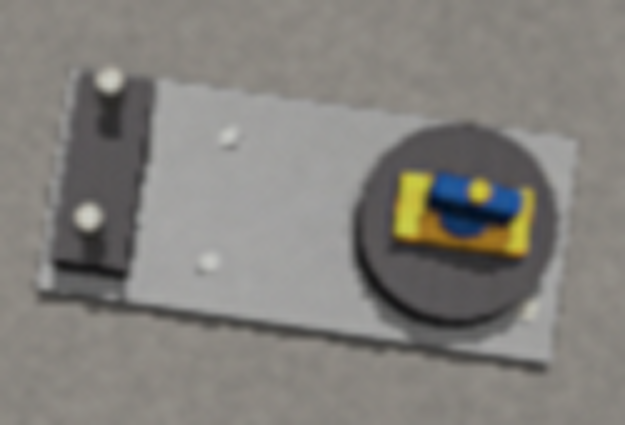

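View pics/c1.png

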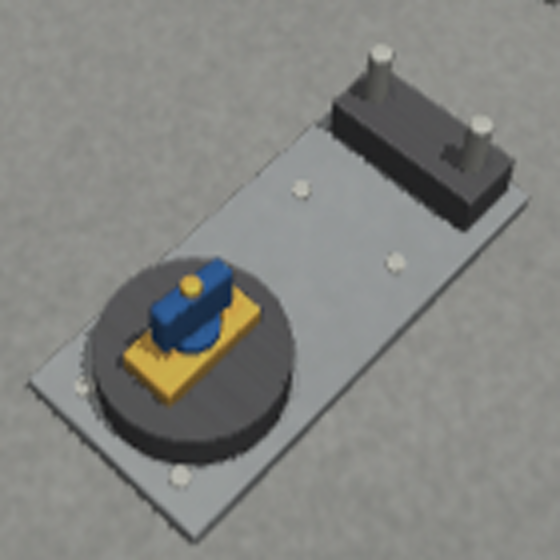

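Run:
```python
from bench import r
from h import *
mt,ms=r.camera_model("top"),r.camera_model("scene")
T=lambda a,o,s:(np.array(a)+.5)/s-.5+np.array(o)
pt=cv2.imread("pics/top0.png");ps=cv2.imread("pics/scene0.png")
pinsT=T([[110,79],[88,215]],(285,120),5); pinsS=T([[381,52],[481,124]],(260,200),4)
for a in pinsT:
  for b in pinsS:
    print("pin",tri(mt,[a],ms,[b]))
print("pins@.076 top",onplane(mt,pinsT,.076),"scene",onplane(ms,pinsS,.076))
# pedestal: dark mask
print("ped top",onplane(mt,T([[458,222]],(285,120),5),.040), "scene",onplane(ms,T([[193,348]],(260,200),4),.04))
# stud yellow tip
print("tip",tri(mt,T([[480,189]],(285,120),5),ms,T([[191,285]],(260,200),4)))
# blue wing
for p,m in((pt,mt),(ps,ms)):
    H=hsv(p); b=(abs(H[...,0].astype(int)-110)<10)&(H[...,1]>150); b[:, :260]=0;b[:,420:]=0; b[:100]=0; b[330:]=0
    b=big(b); ys,xs=np.nonzero(b); print("blue",len(xs),xs.mean(),ys.mean(), onplane(m,[[xs.mean(),ys.mean()]],.09))
# spanner top: prong tips, handle end
print("spanner top", onplane(mt,T([[48,142],[303,144],[345,146],[525,86],[522,209]],(140,115),5),.015))
cv2.imwrite("pics/d1.png",cv2.resize(ps[135:220,385:465],None,fx=6,fy=6,interpolation=cv2.INTER_CUBIC))
```

```text
pin (array([ 0.58227124, -0.01659762,  0.12641269]), np.float64(0.037911893862427985))
pin (array([ 0.61414205, -0.00321767,  0.0712558 ]), np.float64(0.00047425152220521106))
pin (array([0.55280565, 0.00780201, 0.07189364]), np.float64(0.0012241423752636725))
pin (array([0.58499183, 0.02203141, 0.0142242 ]), np.float64(0.04285091131892623))
pins@.076 top [[ 0.61288143 -0.00317333  0.076     ]
 [ 0.55235665  0.00803867  0.076     ]] scene [[ 0.55370467  0.00436552  0.076     ]
 [ 0.61501644 -0.00674571  0.076     ]]
ped top [[ 0.55235076 -0.15931954  0.04      ]] scene [[ 0.55672504 -0.16438446  0.04      ]]
tip (array([ 0.55485416, -0.16103641,  0.09062247]), np.float64(0.0011815030719054872))
blue 104 378.7019230769231 160.68269230769232 [[ 0.54841703 -0.15637672  0.09      ]]
blue 268 307.7313432835821 277.90671641791045 [[ 0.56234886 -0.17189383  0.09      ]]
spanner top [[0.62401151 0.37045803 0.015     ]
 [0.61962689 0.25014304 0.015     ]
 [0.61808942 0.23030331 0.015     ]
 [0.64474935 0.14492842 0.015     ]
 [0.58528825 0.14694726 0.015     ]]
```

View pics/d1.png

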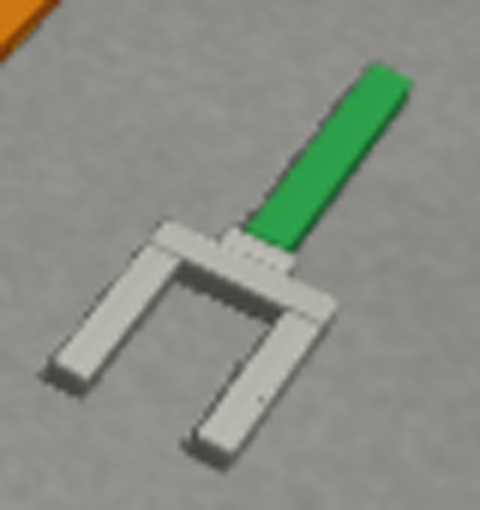

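```bash
cat >> h.py <<'E'
def quat_down(xang):  # tool z down, tool x at angle xang (deg)
    a=np.radians(xang); x=np.array([np.cos(a),np.sin(a),0]); z=np.array([0,0,-1.]); return R.from_matrix(np.c_[x,np.cross(z,x),z])
def rel(s,pos,xang):
    R0=R.from_quat(s["eef_rot"]); 
    t=R0.inv().apply(np.array(pos)-s["ee_pos"]); w=(R0.inv()*quat_down(xang)).as_rotvec(degrees=True)
    return np.round(w,1),np.round(t,4)
E
python3 - <<'E'
from bench import r
from h import *
s=r.read_state()
print(rel(s,[.5,-.2,.25],-20)); print(rel(s,[.60,.24,.22],-2.3))
E
```

```text
(array([ -0. ,   0.1, -47.8]), array([-0.2504, -0.3872, -0.0279]))
(array([ -0. ,   0.1, -65.5]), array([-0.6199, -0.6462,  0.0026]))
```

Emit:
carry_out(
  increments="0 0 -10 -0.05 -0.078 -0.006 0.087;0 0 -20 -0.1 -0.155 -0.012 0.087;0 0 -30 -0.15 -0.232 -0.018 0.087;0 0 -40 -0.2 -0.31 -0.024 0.087;0 0 -47.8 -0.25 -0.387 -0.028 0.087",
)

```text
time: 0.72
ee_pos: [0.4154, -0.3209, 0.2418]
eef_rot: [0.985, -0.171, -0.0, -0.0]
ft_force: [1.9, -0.5, 0.3]
width: 0.0877
```

Run:
```python
from bench import r
from h import *
s=r.read_state()
print(s["time"],s["ee_pos"],s["ft_force"]);print(rel(s,[.5,-.2,.25],-20)); print(rel(s,[.60,.24,.22],-2.3))
```

```text
0.725 [ 0.41542075 -0.32089116  0.24177558] [ 1.87033254 -0.54691181  0.27108761]
(array([-0. ,  0.1,  0.3]), array([ 0.0389, -0.1423, -0.0082]))
(array([ -0. ,   0.1, -17.4]), array([-0.0152, -0.5903,  0.0222]))
```

Emit:
carry_out(
  increments="0 0 0 0.01 -0.05 -0.01 0.087;0 0 0 0.02 -0.1 -0.02 0.087;0 0 0 0.03 -0.145 -0.03 0.087;0 0 0 0.03 -0.145 -0.03 0.087;0 0 0 0.03 -0.145 -0.03 0.087",
)

```text
time: 1.35
ee_pos: [0.4921, -0.1952, 0.2714]
eef_rot: [0.985, -0.171, -0.001, -0.0]
ft_force: [-0.5, -1.5, -0.7]
width: 0.0869
```

Run:
```python
from bench import r
from h import *
s=r.read_state()
print(s["time"],s["ee_pos"],s["joint_vel"].round(3))
m=r.camera_model("wrist"); p,d=r.camera("wrist"); print(m); cv2.imwrite("pics/w1.png",p); np.save("pics/w1.npy",d)
import pickle; pickle.dump(m,open("pics/w1.pkl","wb"))
```

```text
1.35 [ 0.49206229 -0.19517708  0.27138553] [ 0.017  0.     0.019  0.006 -0.002 -0.002 -0.001]
{'K': array([[322.57691623,   0.        , 318.205082  ],
       [  0.        , 322.57691623, 195.24646037],
       [  0.        ,   0.        ,   1.        ]]), 'k1': -0.0202933515977292, 'extrinsics': array([[ 0.94111182, -0.32389206, -0.09696634,  0.51726291],
       [-0.33809122, -0.90300013, -0.26511336, -0.12335609],
       [-0.00169251,  0.28228478, -0.95932916,  0.43335224],
       [ 0.        ,  0.        ,  0.        ,  1.        ]])}
```

View pics/w1.png

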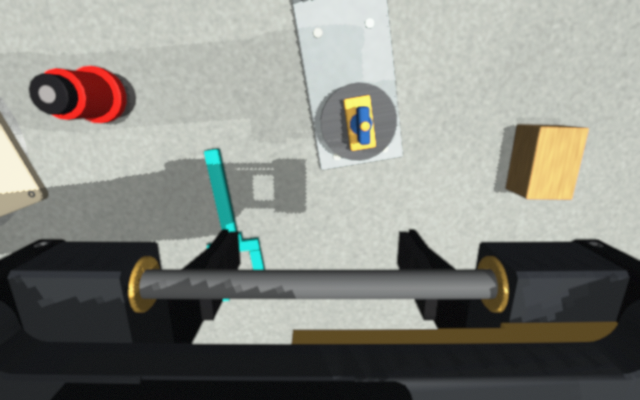

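The wrist view shows the pedestal centred at about (358,121), with the brass nut and blue wing on it at (362,124). Next I cast rays for a third estimate of the axis.

Run:
```python
from h import *
import pickle
m=pickle.load(open("pics/w1.pkl","rb")); p=cv2.imread("pics/w1.png"); d=np.load("pics/w1.npy")
cr=p[70:180,290:420]; cv2.imwrite("pics/w1c.png",cv2.resize(cr,None,fx=5,fy=5,interpolation=cv2.INTER_CUBIC))
# points at depth -> z 0.034..0.046 = pedestal/ brass; fit circle
v,u=np.mgrid[0:200,280:430]; uv=np.c_[u.ravel(),v.ravel()]
o,dd=rays(m,uv); P=o+dd*d[v.ravel(),u.ravel()][:,None]
sel=(abs(P[:,2]-.04)<.006); Q=P[sel]; print(len(Q), np.median(Q,0), Q[:,:2].min(0),Q[:,:2].max(0))
H=hsv(p)
for nm,h,z in(("brass",24,.054),("blue",110,.09)):
    b=(abs(H[...,0].astype(int)-h)<8)&(H[...,1]>130); b[:70]=0;b[180:]=0;b[:,:310]=0;b[:,410:]=0
    ys,xs=np.nonzero(b); rc=cv2.minAreaRect(np.c_[xs,ys].astype(np.float32)); print(nm,len(xs),rc); print(onplane(m,cv2.boxPoints(rc),z),onplane(m,[rc[0]],z))
```

```text
3310 [ 0.55254724 -0.16096898  0.03982752] [ 0.50817892 -0.20930371] [ 0.59966834 -0.11746194]
brass 637 ((359.5106201171875, 122.57196807861328), (52.377838134765625, 26.450807571411133), 81.63410949707031)
[[ 0.54328677 -0.1304894   0.054     ]
 [ 0.57234498 -0.1364625   0.054     ]
 [ 0.56342529 -0.1951673   0.054     ]
 [ 0.53305939 -0.18910668  0.054     ]] [[ 0.55314212 -0.1621897   0.054     ]]
blue 361 ((360.232666015625, 124.67327117919922), (18.90570831298828, 35.920841217041016), 5.710592269897461)
[[ 0.53328363 -0.17356571  0.09      ]
 [ 0.54819892 -0.14008692  0.09      ]
 [ 0.56585481 -0.14838732  0.09      ]
 [ 0.5514455  -0.18217648  0.09      ]] [[ 0.54979155 -0.16080506  0.09      ]]
```

View pics/w1c.png

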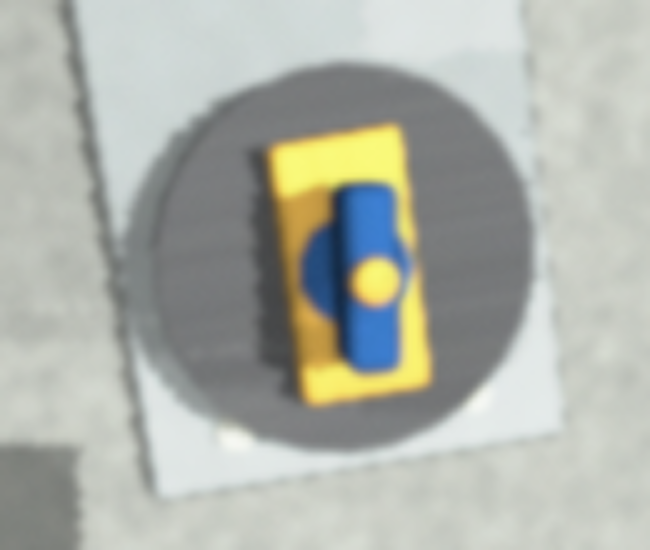

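Run:
```python
from bench import r
from h import *
s=r.read_state()
print(rel(s,[.62,.16,.22],-2.3))
```

```text
(array([ -0. ,   0.1, -17.5]), array([ 3.000e-04, -3.781e-01,  5.140e-02]))
```

Emit:
carry_out(
  increments="0 0 -4 0 -0.06 0.005 0.06;0 0 -8 0 -0.12 0.01 0.06;0 0 -12 0 -0.18 0.02 0.06;0 0 -16 0 -0.24 0.03 0.06;0 0 -17.5 0 -0.3 0.04 0.06",
)

```text
time: 2.02
ee_pos: [0.5939, 0.0862, 0.2307]
eef_rot: [1.0, -0.021, -0.001, 0.0]
ft_force: [1.3, -0.8, 0.7]
width: 0.0603
```

Emit:
carry_out(
  increments="0 0 0 -0.02 -0.05 0.01 0.06;0 0 0 -0.03 -0.1 0.01 0.06;0 0 0 -0.03 -0.1 0.01 0.06;0 0 0 -0.03 -0.1 0.01 0.06;0 0 0 -0.03 -0.1 0.01 0.06",
)

```text
time: 2.65
ee_pos: [0.5688, 0.185, 0.2205]
eef_rot: [1.0, -0.023, -0.001, 0.001]
ft_force: [-0.1, -1.6, 0.3]
width: 0.0601
```

Run:
```python
from bench import r
from h import *
import pickle
s=r.read_state()
print(s["time"],s["ee_pos"],s["joint_vel"].round(3))
m=r.camera_model("wrist"); p,d=r.camera("wrist"); cv2.imwrite("pics/w2.png",p); np.save("pics/w2.npy",d)
pickle.dump(m,open("pics/w2.pkl","wb"))
H=hsv(p)
b=big((abs(H[...,0].astype(int)-65)<12)&(H[...,1]>130)&(H[...,2]>60))
ys,xs=np.nonzero(b); rc=cv2.minAreaRect(np.c_[xs,ys].astype(np.float32)); print(len(xs),rc); print(onplane(m,cv2.boxPoints(rc),.016)); print(onplane(m,[rc[0]],.016))
```

```text
2.65 [0.56879467 0.18496    0.22049463] [-0.003 -0.001 -0.008 -0.003 -0.003 -0.    -0.004]
1976 ((364.7205505371094, 54.97921371459961), (18.366804122924805, 110.46739196777344), 1.527525544166565)
[[0.60960094 0.24929016 0.016     ]
 [0.61434058 0.35763951 0.016     ]
 [0.63289207 0.35639807 0.016     ]
 [0.62978776 0.247873   0.016     ]]
[[0.62170347 0.3050062  0.016     ]]
```

View pics/w2.png

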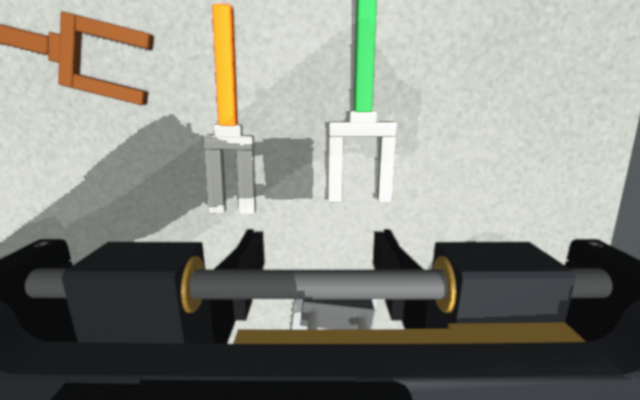

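The wrist view shows the green handle at (365,0–111) with its white jaw at (330–395,122–200). The orange spanner is at (225–255,5–212), which leaves enough room. All estimates put the grip point at about (0.621,0.2755).

Run:
```python
from bench import r
from h import *
s=r.read_state()
print(rel(s,[.6207,.2755,.10],-2.2));print(rel(s,[.6207,.2755,.004],-2.2))
```

```text
(array([ 0. ,  0.1, -0.4]), array([ 0.0481, -0.0926,  0.1204]))
(array([ 0. ,  0.1, -0.4]), array([ 0.0483, -0.0926,  0.2164]))
```

Emit:
carry_out(
  increments="0 0.1 -0.4 0.024 -0.046 0.04 0.06;0 0.1 -0.4 0.048 -0.0926 0.08 0.06;0 0.1 -0.4 0.048 -0.0926 0.12 0.06;0 0.1 -0.4 0.048 -0.0926 0.14 0.06;0 0.1 -0.4 0.048 -0.0926 0.14 0.06",
)

```text
time: 3.32
ee_pos: [0.6204, 0.2737, 0.0796]
eef_rot: [1.0, -0.02, -0.001, 0.001]
ft_force: [0.5, -0.1, 0.4]
width: 0.0598
```

Run:
```python
from bench import r
from h import *
s=r.read_state()
print(rel(s,[.6207,.2755,.004],-2.2))
```

```text
(array([ 0.1,  0.1, -0.1]), array([ 0.0003, -0.002 ,  0.0756]))
```

Emit:
carry_out(
  increments="0 0 0 0 -0.002 0.035 0.06;0 0 0 0 -0.002 0.06 0.06;0 0 0 0 -0.002 0.073 0.06;0 0 0 0 -0.002 0.075 0.06;0 0 0 0 -0.002 0.075 0.06",
  squeeze=30,
)

```text
time: 3.95
ee_pos: [0.6212, 0.2757, 0.0062]
eef_rot: [1.0, -0.02, -0.0, 0.001]
ft_force: [-0.1, -0.1, 0.2]
width: 0.06
```

Emit:
carry_out(
  increments="0 0 0 0 0 0 0.01;0 0 0 0 0 0 0.01;0 0 0 0 0 0 0.01;0 0 0 0 0 0 0.01;0 0 0 0 0 0 0.01",
  squeeze=35,
)

```text
time: 4.58
ee_pos: [0.6212, 0.2757, 0.0061]
eef_rot: [1.0, -0.02, -0.0, 0.001]
ft_force: [0.0, 0.9, 0.9]
width: 0.0199
```

Emit:
carry_out(
  increments="0 0 0 0 0 -0.03 0.01;0 0 0 0 0 -0.07 0.01;0 0 0 0 0 -0.11 0.01;0 0 0 0 0 -0.15 0.01;0 0 0 0 0 -0.16 0.01",
)

```text
time: 5.2
ee_pos: [0.6221, 0.2767, 0.1688]
eef_rot: [1.0, -0.02, 0.002, -0.0]
ft_force: [-0.6, 0.6, -0.3]
width: 0.0197
```

Run:
```python
from bench import r
from h import *
s=r.read_state()
print(s["width"]);print(rel(s,[.5705,-.0684,.16],-10))
p,d=r.camera("wrist"); cv2.imwrite("pics/w3.png",p)
```

```text
0.019678789242053518
(array([-0. , -0.2,  7.7]), array([-0.0378,  0.3469,  0.0086]))
```

View pics/w3.png

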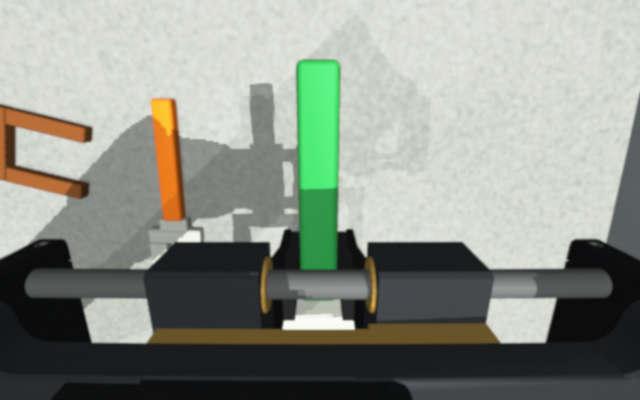

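The handle sits straight in the jaws (298–340, 62–270). Now I carry it to the stand.

Emit:
carry_out(
  increments="0 0 2 -0.007 0.06 0 0.01;0 0 4 -0.014 0.12 0 0.01;0 0 6 -0.021 0.18 0 0.01;0 0 7.7 -0.028 0.24 0 0.01;0 0 7.7 -0.035 0.3 0 0.01",
)

```text
time: 5.88
ee_pos: [0.5735, -0.0241, 0.1666]
eef_rot: [0.996, -0.087, 0.0, 0.0]
ft_force: [1.7, -0.0, -1.6]
width: 0.0197
```

Run:
```python
from bench import r
from h import *
s=r.read_state()
print(s["width"]);print(rel(s,[.5705,-.0684,.16],-10))
```

```text
0.019720597194009374
(array([ 0., -0., -0.]), array([0.0047, 0.0441, 0.0066]))
```

Emit:
carry_out(
  increments="0 0 0 0.002 0.022 0.003 0.01;0 0 0 0.0047 0.044 0.006 0.01;0 0 0 0.0047 0.044 0.006 0.01;0 0 0 0.0047 0.044 0.006 0.01;0 0 0 0.0047 0.044 0.006 0.01",
)

```text
time: 6.5
ee_pos: [0.5705, -0.0669, 0.1603]
eef_rot: [0.996, -0.087, -0.0, -0.0]
ft_force: [0.0, -0.5, -0.5]
width: 0.0198
```

Run:
```python
from bench import r
from h import *
import pickle
s=r.read_state()
print(s["ee_pos"],s["ft_force"]);print(rel(s,[.5705,-.0684,.16],-10))
for n in("wrist","scene","top"):
    m=r.camera_model(n);p,d=r.camera(n); 
    H=hsv(p); b=big((abs(H[...,0].astype(int)-65)<12)&(H[...,1]>130)&(H[...,2]>40))
    ys,xs=np.nonzero(b); rc=cv2.minAreaRect(np.c_[xs,ys].astype(np.float32)); print(n,len(xs),rc); print(onplane(m,cv2.boxPoints(rc),s["ee_pos"][2]-.006+.016))
    if n=="scene": p=cv2.resize(p[120:340,240:420],None,fx=3,fy=2.7) if 0 else cv2.resize(p[140:340,240:440],None,fx=3,fy=3)
    if n=="top": p=cv2.resize(p[100:220,270:420],None,fx=5,fy=5)
    cv2.imwrite(f"pics/{n}4.png",p)
```

```text
[ 0.57047945 -0.06687236  0.16033119] [ 0.0132821  -0.45910334 -0.47021288]
(array([-0. ,  0. ,  0.1]), array([0.0003, 0.0015, 0.0003]))
wrist 8193 ((318.7304382324219, 164.663818359375), (209.0581512451172, 41.95976638793945), 89.29268646240234)
[[ 0.57613931  0.02679267  0.17033119]
 [ 0.59430286  0.02381594  0.17033119]
 [ 0.57968989 -0.07755849  0.17033119]
 [ 0.55784747 -0.07402974  0.17033119]]
scene 178 ((342.7500305175781, 216.75003051757812), (12.020814895629883, 16.970561981201172), 45.0)
[[ 0.55990187 -0.0950056   0.17033119]
 [ 0.56317101 -0.0623537   0.17033119]
 [ 0.58413638 -0.06998252  0.17033119]
 [ 0.58040444 -0.10188753  0.17033119]]
top 274 ((303.5899963378906, 137.86997985839844), (28.001432418823242, 10.040916442871094), 8.130102157592773)
[[ 0.57405708  0.02907976  0.17033119]
 [ 0.59364234  0.02590289  0.17033119]
 [ 0.58419924 -0.02745254  0.17033119]
 [ 0.56466359 -0.02413755  0.17033119]]
```

View pics/wrist4.png

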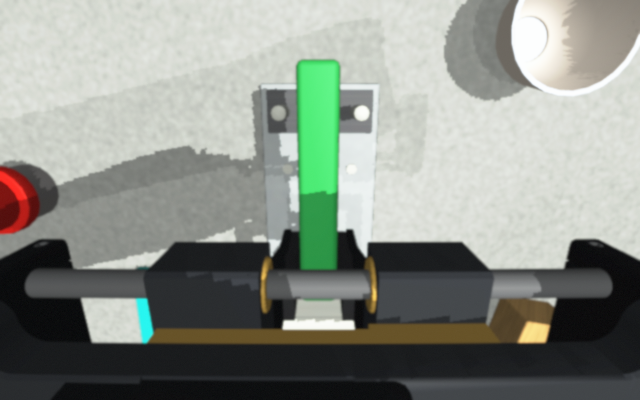

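View pics/scene4.png

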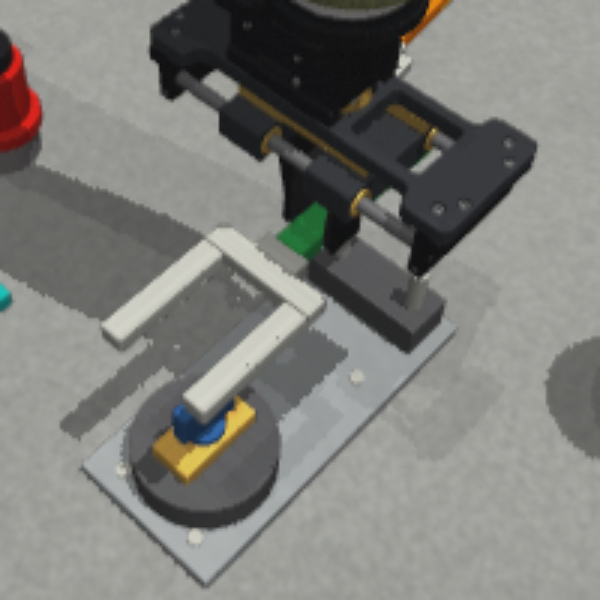

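The scene view shows the jaw poised above the nut and wing with the handle over the block. In the wrist view the pins, at (279,113) and (361,113), straddle the handle at 319. Handle-end estimates agree within 3 mm, so I lower it.

Emit:
carry_out(
  increments="0 0 0 0 0 0.03 0.01;0 0 0 0 0 0.06 0.01;0 0 0 0 0 0.085 0.01;0 0 0 0 0 0.1 0.01;0 0 0 0 0 0.1 0.01",
)

```text
time: 7.28
ee_pos: [0.5701, -0.0673, 0.0599]
eef_rot: [0.996, -0.087, -0.001, -0.0]
ft_force: [-0.3, 0.8, -0.6]
width: 0.0196
```

Run:
```python
from bench import r
from h import *
s=r.read_state()
print(s["ee_pos"],s["ft_force"],rel(s,[.5707,-.067,.046],-10))
p,d=r.camera("scene"); cv2.imwrite("pics/scene5.png",cv2.resize(p[200:340,260:400],None,fx=4,fy=4))
```

```text
[ 0.57011828 -0.06731198  0.05993851] [-0.33380589  0.82480647 -0.58928084] (array([0. , 0.1, 0. ]), array([ 0.0005, -0.0004,  0.0139]))
```

View pics/scene5.png

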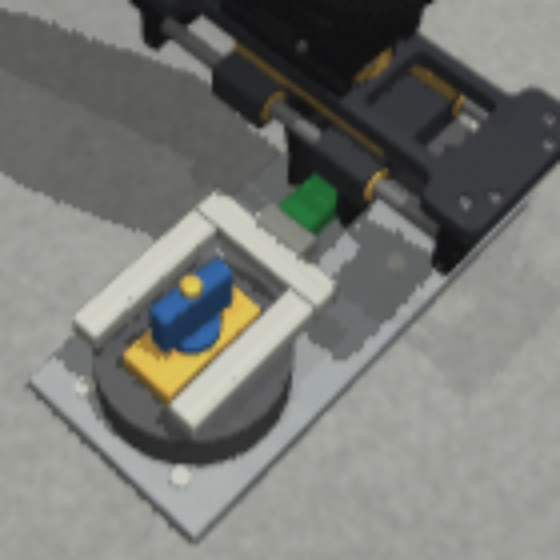

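The jaw surrounds the nut. I'll lower the last 13.5 mm gently.

Emit:
carry_out(
  increments="0 0 0 0 0 0.005 0.01;0 0 0 0 0 0.009 0.01;0 0 0 0 0 0.012 0.01;0 0 0 0 0 0.0135 0.01;0 0 0 0 0 0.0135 0.01",
)

```text
time: 7.95
ee_pos: [0.5708, -0.0673, 0.0473]
eef_rot: [0.996, -0.087, 0.0, -0.0]
ft_force: [0.2, 1.0, -1.7]
width: 0.0197
```

Run:
```python
from bench import r
from h import *
s=r.read_state()
print(s["ee_pos"],s["ft_force"],s["torque"])
```

```text
[ 0.57075295 -0.06728963  0.04734598] [ 0.16795945  1.03390234 -1.69750543] [ 0.03618838 -0.09724205 -0.01557142]
```

Nearly down. I'll go another 1 mm, then open.

Emit:
carry_out(
  increments="0 0 0 0 0 0.001 0.01;0 0 0 0 0 0.001 0.02;0 0 0 0 0 0.001 0.035;0 0 0 0 0 0.001 0.045;0 0 0 0 0 0.001 0.045",
)

```text
time: 8.57
ee_pos: [0.5709, -0.0673, 0.0465]
eef_rot: [0.996, -0.087, 0.0, -0.0]
ft_force: [-0.3, 0.2, -0.5]
width: 0.0409
```

Emit:
carry_out(
  increments="0 0 0 0 0 -0.02 0.045;0 0 0 0 0 -0.05 0.045;0 0 0 0 0 -0.09 0.045;0 0 0 0 0 -0.12 0.045;0 0 0 0 0 -0.13 0.045",
)

```text
time: 9.2
ee_pos: [0.5719, -0.0672, 0.1796]
eef_rot: [0.996, -0.087, 0.002, 0.0]
ft_force: [-0.3, 0.7, -1.4]
width: 0.0448
```

Run:
```python
from bench import r
from h import *
s=r.read_state()
print(s["ee_pos"],rel(s,[.554,-.225,.17],-17))
for n in("wrist","scene"):
    p,d=r.camera(n); 
    if n=="scene": p=cv2.resize(p[140:340,240:440],None,fx=3,fy=3)
    cv2.imwrite(f"pics/{n}6.png",p)
```

```text
[ 0.57186674 -0.0671729   0.17962329] (array([-0. , -0.3,  7.1]), array([0.0096, 0.1585, 0.0097]))
```

View pics/scene6.png

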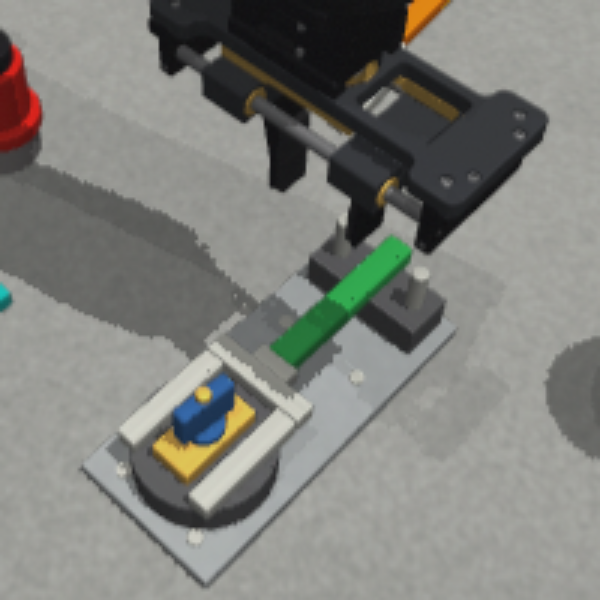

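View pics/wrist6.png

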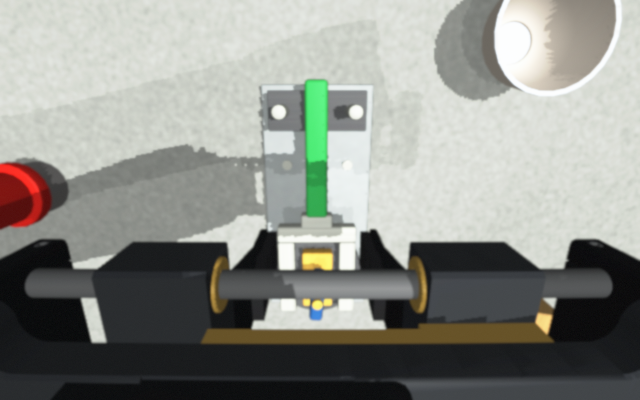

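The spanner is seated with its handle between the pins and the nut inside the jaw. Next I take a closer look at the wing.

Emit:
carry_out(
  increments="0 0 3 0.003 0.05 0 0.045;0 0 6 0.006 0.1 0 0.045;0 0 7 0.0096 0.1585 0 0.045;0 0 7 0.0096 0.1585 0 0.045;0 0 7 0.0096 0.1585 0 0.045",
)

```text
time: 9.93
ee_pos: [0.553, -0.2244, 0.1767]
eef_rot: [0.989, -0.147, 0.0, -0.0]
ft_force: [0.1, 0.3, -0.3]
width: 0.0453
```

Run:
```python
from bench import r
from h import *
import pickle
s=r.read_state(); print(s["ee_pos"],s["joint_positions"][6])
m=r.camera_model("wrist");p,d=r.camera("wrist"); cv2.imwrite("pics/w7.png",p)
pickle.dump(m,open("pics/w7.pkl","wb")); np.save("pics/w7.npy",d)
H=hsv(p)
b=(abs(H[...,0].astype(int)-110)<10)&(H[...,1]>130); b=big(b)
ys,xs=np.nonzero(b); x0,x1,y0,y1=xs.min()-60,xs.max()+60,ys.min()-40,ys.max()+50
print(x0,y0); x0=max(x0,0);y0=max(y0,0)
cv2.imwrite("pics/w7c.png",cv2.resize(p[y0:y1,x0:x1],None,fx=4,fy=4,interpolation=cv2.INTER_CUBIC))
# wing top points via depth
v,u=np.mgrid[y0:y1,x0:x1]; o,dd=rays(m,np.c_[u.ravel(),v.ravel()]); P=o+dd*d[v.ravel(),u.ravel()][:,None]
Q=P[(abs(P[:,2]-.092)<.005)&(b[v.ravel(),u.ravel()])]; print(len(Q)); rc=cv2.minAreaRect(Q[:,:2].astype(np.float32)*1000); print(rc,np.median(Q[:,2]))
Q=P[(abs(P[:,2]-.054)<.004)]; print(len(Q),np.median(Q,0))
```

```text
[ 0.55295693 -0.22436565  0.17673125] -0.1168789223519993
225 58
535
((553.7544555664062, -162.39208984375), (36.946022033691406, 11.528105735778809), 72.45047760009766) 0.09148574537526752
5964 [ 0.55615095 -0.14763988  0.05378075]
```

View pics/w7c.png

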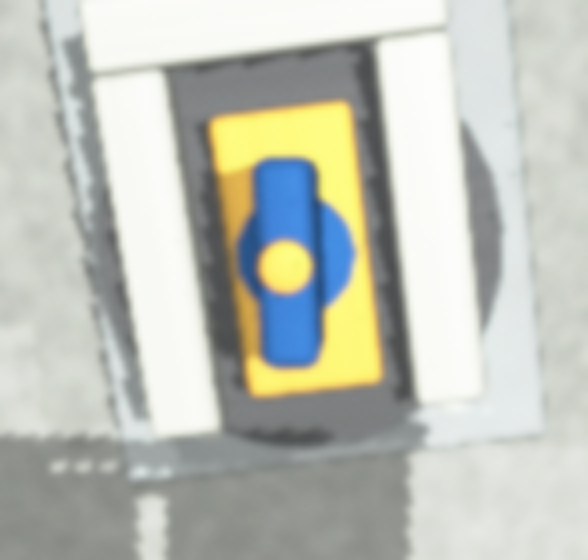

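The wing axis is at (0.5538,−0.1624), z 0.0915, at angle 72.5°. It measures 37×11.5 mm against the stated 40×12, so the fit is good.

Run:
```python
from bench import r
from h import *
s=r.read_state(); print(rel(s,[.5538,-.1624,.125],-17.5),rel(s,[.5538,-.1624,.066],-17.5))
```

```text
(array([-0.1, -0.1,  0.6]), array([-0.0173, -0.0586,  0.0521])) (array([-0.1, -0.1,  0.6]), array([-0.0174, -0.0586,  0.1111]))
```

Emit:
carry_out(
  increments="0 0 0.6 -0.009 -0.03 0.02 0.04;0 0 0.6 -0.0174 -0.0586 0.04 0.04;0 0 0.6 -0.0174 -0.0586 0.05 0.04;0 0 0.6 -0.0174 -0.0586 0.05 0.04;0 0 0.6 -0.0174 -0.0586 0.05 0.04",
)

```text
time: 10.6
ee_pos: [0.554, -0.1631, 0.1276]
eef_rot: [0.988, -0.152, 0.001, -0.0]
ft_force: [-0.2, -0.7, 1.3]
width: 0.0397
```

Run:
```python
from bench import r
from h import *
s=r.read_state(); print(s["ee_pos"],s["width"],rel(s,[.5538,-.1624,.066],-17.5))
```

```text
[ 0.55399558 -0.16313009  0.12762484] 0.03966602483647129 (array([-0. , -0.1, -0. ]), array([-0.0005, -0.0006,  0.0616]))
```

Emit:
carry_out(
  increments="0 0 0 -0.0005 -0.0006 0.025 0.04;0 0 0 -0.0005 -0.0006 0.045 0.04;0 0 0 -0.0005 -0.0006 0.057 0.04;0 0 0 -0.0005 -0.0006 0.061 0.04;0 0 0 -0.0005 -0.0006 0.061 0.04",
)

```text
time: 11.22
ee_pos: [0.554, -0.1624, 0.0668]
eef_rot: [0.988, -0.152, 0.001, -0.0]
ft_force: [0.7, -0.4, 0.5]
width: 0.04
```

Emit:
carry_out(
  increments="0 0 0 0 0 0 0.005;0 0 0 0 0 0 0.005;0 0 0 0 0 0 0.005;0 0 0 0 0 0 0.005;0 0 0 0 0 0 0.005",
  squeeze=30,
)

```text
time: 11.85
ee_pos: [0.5545, -0.1626, 0.067]
eef_rot: [0.988, -0.152, 0.002, -0.0]
ft_force: [3.3, -0.7, 0.1]
width: 0.0117
```

Run:
```python
from bench import r
from h import *
s=r.read_state(); print(s["ee_pos"],s["width"],s["ft_force"],s["torque"],rel(s,[.5538,-.1624,.066],-17.5),s["joint_positions"][6])
```

```text
[ 0.55447476 -0.16262909  0.06702714] 0.01172325978334945 [ 3.3465296  -0.69244036  0.10816676] [-0.14722189 -0.62741325 -0.02652161] (array([-0.1, -0.2, -0. ]), array([-0.0007, -0.    ,  0.001 ])) -0.27773511349820296
```

Emit:
carry_out(
  increments="0 0 6 0 0 0 0.005;0 0 12 0 0 0 0.005;0 0 18 0 0 0 0.005;0 0 24 0 0 0 0.005;0 0 30 0 0 0 0.005",
)

```text
time: 12.48
ee_pos: [0.5542, -0.1624, 0.067]
eef_rot: [0.915, -0.404, 0.001, -0.001]
ft_force: [-0.3, 0.1, 0.6]
width: 0.012
```

Run:
```python
from bench import r
from h import *
s=r.read_state(); x=R.from_quat(s["eef_rot"]).as_matrix()[:,0]; print(s["ee_pos"],s["width"],s["ft_force"],s["torque"],np.degrees(np.arctan2(x[1],x[0])),s["joint_positions"][6])
p,d=r.camera("scene"); cv2.imwrite("pics/scene8.png",cv2.resize(p[140:340,240:440],None,fx=3,fy=3))
p,d=r.camera("top"); cv2.imwrite("pics/top8.png",cv2.resize(p[100:220,270:420],None,fx=5,fy=5))
```

```text
[ 0.55418349 -0.1624302   0.06700778] 0.011978790816620273 [-0.31073085  0.14468617  0.59508509] [0.04685817 0.09171579 0.30287727] -47.680997099757015 -0.7719079438153627
```

View pics/scene8.png

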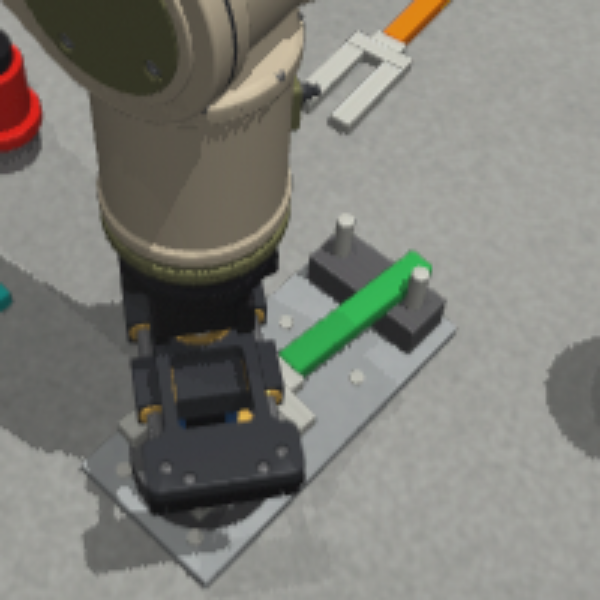

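The spanner's handle is now up against the right pin at (418,275). The moment of 0.30 N m means the jam nut is turning against a held lower nut. I keep turning.

Emit:
carry_out(
  increments="0 0 6 0 0 0 0.005;0 0 12 0 0 0 0.005;0 0 18 0 0 0 0.005;0 0 24 0 0 0 0.005;0 0 30 0 0 0 0.005",
)

```text
time: 13.2
ee_pos: [0.554, -0.1621, 0.067]
eef_rot: [0.78, -0.626, 0.001, -0.001]
ft_force: [-0.4, 0.9, 1.6]
width: 0.0122
```

```bash
cat > st.py <<'E'
from bench import r
from h import *
s=r.read_state(); x=R.from_quat(s["eef_rot"]).as_matrix()[:,0]; print(s["ee_pos"],s["width"],s["ft_force"],s["torque"],np.degrees(np.arctan2(x[1],x[0])),s["joint_positions"][6])
E
python3 st.py
```

```text
[ 0.55399937 -0.16205412  0.06700524] 0.01218143933305673 [-0.37704388  0.90800332  1.64242763] [0.19096659 0.2187617  0.2895112 ] -77.56787465068061 -1.2638226895898974
```

Emit:
carry_out(
  increments="0 0 3 0 0 0 0.005;0 0 6 0 0 0 0.005;0 0 9 0 0 0 0.005;0 0 12 0 0 0 0.005;0 0 12 0 0 0 0.005",
  squeeze=40,
)

```text
time: 13.82
ee_pos: [0.5539, -0.1619, 0.067]
eef_rot: [0.711, -0.703, 0.0, -0.001]
ft_force: [-0.3, 0.7, 1.9]
width: 0.0118
```

```bash
python3 st.py
```

```text
[ 0.55394359 -0.16187563  0.06701676] 0.011776391226010373 [-0.25045688  0.65229218  1.87885463] [0.07167559 0.11118571 0.13617503] -89.41251468610668 -1.4592634154452735
```

Emit:
carry_out(
  increments="0 0 2 0 0 0 0.005;0 0 4 0 0 0 0.005;0 0 6 0 0 0 0.005;0 0 7 0 0 0 0.005;0 0 8 0 0 0 0.005",
)

```text
time: 14.45
ee_pos: [0.5539, -0.1617, 0.067]
eef_rot: [-0.66, 0.752, -0.0, 0.001]
ft_force: [0.5, 1.0, 1.8]
width: 0.012
```

```bash
python3 st.py
```

```text
[ 0.55394128 -0.16173878  0.06699244] 0.012018626949068351 [0.53625733 1.0253679  1.80803843] [0.16049464 0.05744775 0.37761053] -97.45687228867835 -1.5921484776996324
```

Emit:
carry_out(
  increments="0 0 1 0 0 0 0.005;0 0 2 0 0 0 0.005;0 0 3 0 0 0 0.005;0 0 4 0 0 0 0.005;0 0 5 0 0 0 0.005",
)

```text
time: 15.08
ee_pos: [0.5539, -0.1617, 0.067]
eef_rot: [-0.626, 0.78, -0.0, 0.001]
ft_force: [-0.5, 1.2, 1.0]
width: 0.0128
```

```bash
python3 st.py
```

```text
[ 0.55391329 -0.16172945  0.06700118] 0.012776025150398003 [-0.53792312  1.24976983  0.97074285] [0.15792129 0.07929339 0.86098081] -102.51270801749351 -1.675716122969585
```

Emit:
carry_out(
  increments="0 0 1 0 0 0 0.005;0 0 2 0 0 0 0.005;0 0 3 0 0 0 0.005;0 0 3 0 0 0 0.005;0 0 3 0 0 0 0.005",
  squeeze=55,
)

```text
time: 15.7
ee_pos: [0.5539, -0.1617, 0.067]
eef_rot: [-0.605, 0.796, -0.0, 0.001]
ft_force: [-1.3, 0.5, 1.6]
width: 0.0127
```

```bash
python3 st.py
python3 - <<'E'
from bench import r
import cv2
p,d=r.camera("scene"); cv2.imwrite("pics/scene9.png",cv2.resize(p[140:340,240:440],None,fx=3,fy=3))
E
```

```text
[ 0.55394515 -0.16169277  0.06702468] 0.0127447179118232 [-1.26677077  0.5063727   1.57415693] [0.10929245 0.20107852 1.4453983 ] -105.48968482390444 -1.724963181547181
```

View pics/scene9.png

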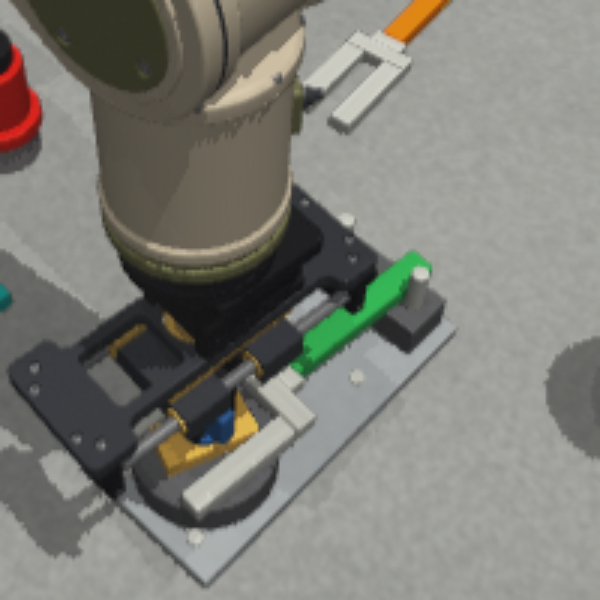

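The moment has climbed to 1.45 N m with no more give, so the hard stop is reached and the handle is still against its pin. I ease off, open and lift clear.

Emit:
carry_out(
  increments="0 0 -1 0 0 0 0.005;0 0 -2 0 0 0 0.02;0 0 -2 0 0 0 0.04;0 0 -2 0 0 0 0.04;0 0 -2 0 0 0 0.04",
)

```text
time: 16.38
ee_pos: [0.5539, -0.1618, 0.067]
eef_rot: [-0.619, 0.785, -0.0, 0.001]
ft_force: [0.5, 0.7, 1.1]
width: 0.0377
```

Emit:
carry_out(
  increments="0 0 0 0 0 -0.02 0.04;0 0 0 0 0 -0.06 0.04;0 0 0 0 0 -0.1 0.04;0 0 0 0 0 -0.15 0.04;0 0 0 0 0 -0.17 0.04",
)

```text
time: 17.0
ee_pos: [0.5546, -0.162, 0.2403]
eef_rot: [-0.619, 0.786, -0.002, 0.002]
ft_force: [1.0, -0.6, -1.4]
width: 0.0401
```

```bash
python3 st.py
python3 - <<'E'
from bench import r
from h import *
s=r.read_state(); print(rel(s,[.45,-.22,.25],-60))
E
```

```text
[ 0.55460468 -0.16202153  0.24034023] 0.040142991845066395 [ 0.98697217 -0.62345115 -1.38632956] [-0.01557046  0.0338014   0.0368944 ] -103.5412841278002 -1.6529970670750875
(array([ -0.3,  -0.1, -43.5]), array([ 0.0809,  0.0881, -0.0102]))
```

Emit:
carry_out(
  increments="0 0 -9 0.016 0.017 0 0.04;0 0 -18 0.032 0.035 0 0.04;0 0 -27 0.048 0.05 0 0.04;0 0 -36 0.064 0.07 0 0.04;0 0 -45 0.08 0.088 0 0.04",
)

```text
time: 17.62
ee_pos: [0.4495, -0.2195, 0.2398]
eef_rot: [0.873, -0.487, 0.003, -0.001]
ft_force: [-0.5, -0.3, -0.6]
width: 0.0402
```

Run:
```python
from bench import r
from h import *
s=r.read_state(); print(s["ee_pos"],rel(s,[.52,-.27,.23],-20))
```

```text
[ 0.44952391 -0.21951827  0.23979625] (array([ -0.2,  -0.3, -38.3]), array([ 0.08  , -0.0333,  0.0102]))
```

Emit:
carry_out(
  increments="0 0 -9 0.02 -0.01 0 0.04;0 0 -18 0.04 -0.02 0 0.04;0 0 -27 0.06 -0.025 0 0.04;0 0 -38 0.08 -0.033 0 0.04;0 0 -38 0.08 -0.033 0 0.04",
)

```text
time: 18.25
ee_pos: [0.5199, -0.2707, 0.2396]
eef_rot: [0.984, -0.176, 0.003, -0.001]
ft_force: [-1.0, -0.4, -1.0]
width: 0.0402
```

Run:
```python
from bench import r
from h import *
m=r.camera_model("wrist");p,d=r.camera("wrist"); H=hsv(p)
b=(abs(H[...,0].astype(int)-110)<10)&(H[...,1]>130); b=big(b); ys,xs=np.nonzero(b); cx,cy=int(xs.mean()),int(ys.mean())
cv2.imwrite("pics/w10.png",cv2.resize(p[max(cy-140,0):cy+60,cx-90:cx+110],None,fx=3,fy=3,interpolation=cv2.INTER_CUBIC))
def meas(mask,z,tol=.005):
    v,u=np.nonzero(mask); o,dd=rays(m,np.c_[u,v]); P=o+dd*d[v,u][:,None]
    Q=P[abs(P[:,2]-z)<tol]; return len(Q),cv2.minAreaRect(Q[:,:2].astype(np.float32)*1000)
print("wing",meas(b,.092))
y=big((abs(H[...,0].astype(int)-24)<8)&(H[...,1]>130)&(np.hypot(*(np.mgrid[:400,:640]-np.array([cy,cx])[:,None,None]))<60)); print("brass",meas(y,.054))
g=big((abs(H[...,0].astype(int)-65)<12)&(H[...,1]>130)&(H[...,2]>40)); print("handle",meas(g,.056))
p,d2=r.camera("scene"); cv2.imwrite("pics/scene10.png",cv2.resize(p[140:340,240:440],None,fx=3,fy=3))
```

```text
wing (420, ((553.34912109375, -162.9141082763672), (12.073509216308594, 38.00308609008789), 83.8211669921875))
brass (389, ((545.0187377929688, -177.23849487304688), (26.761205673217773, 29.26331329345703), 59.98359680175781))Traceback (most recent call last):
  File "<stdin>", line 11, in <module>
  File "h.py", line 21, in big
    i=1+np.argmax(s[1:,4]); return l==i
        ~~~~~~~~~^^^^^^^^^
    return _wrapfunc(a, 'argmax', axis=axis, out=out, **kwds)
    return bound(*args, **kwds)
ValueError: attempt to get argmax of an empty sequence
```

View pics/w10.png

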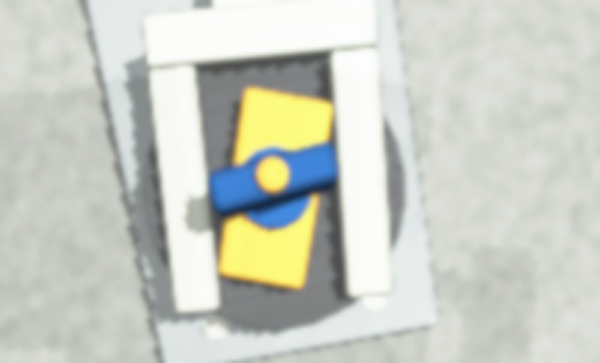

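The wing is at −6.2° and the brass nut at 60.0°, so the relative angle is 66.2° = 1.155 rad, which is the hard stop. One last look at the handle, then I hand in.

Run:
```python
from bench import r
from h import *
p,d2=r.camera("scene"); cv2.imwrite("pics/scene11.png",cv2.resize(p[140:340,240:440],None,fx=3,fy=3))
```

```text
(no output)
```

View pics/scene11.png

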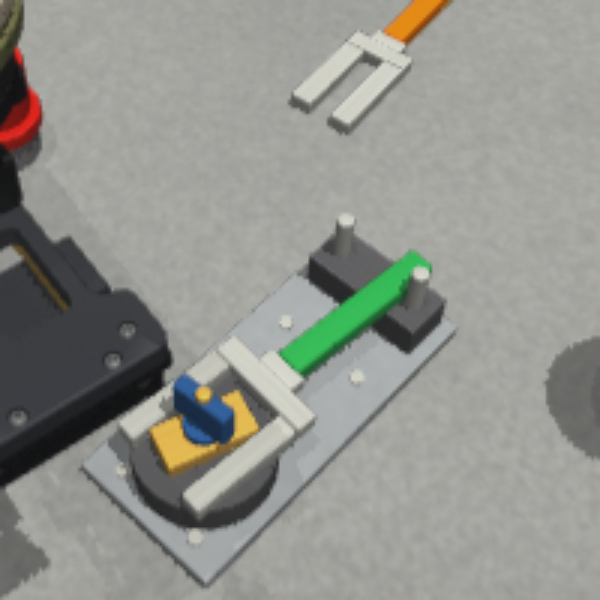

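The scene view shows the spanner flat over the nut, its handle between the pins and against the right one at (418,275), and the wing turned crosswise at (205,410). The gripper is clear.

```bash
python3 -c "
from bench import r
print(r.close_job())"
```

```text
the job is handed in; nothing more can be done
None
```

The job is done and handed in. The green-handled spanner lies flat over the brass lower nut with its handle between the pins, and I had let go of it before turning the jam nut. I then turned the gripper about 88° clockwise on the wing, which itself moved about 79° and came up tight.

- **Tightness:** the turning moment rose from about 0.3 to 1.45 N m at the stop. The wrist picture afterwards gave 66.2° (1.155 rad) between wing and lower nut, against the stop at 1.15.
- **Spanner:** the last picture shows it still seated, with its handle against one pin. The gripper was clear, and the job took about 18.5 s.
- **Checks that failed or disagreed:**
  - The top and scene cameras disagreed by about 4 mm (8 mm on the handle's centre), so I settled positions with the wrist camera.
  - The last numeric check of the handle's position failed because the handle was out of the wrist's view, so I confirmed it by eye in the scene picture.

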